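Index the drill jig's stop and draw the plate up to it

TASK

Set the drilling jig for its next hole: pull the spring knob up, move its stop carriage exactly one notch towards the robot and let the pin drop fully home in that notch. Then draw the aluminium plate lying in the jig's channel towards the robot until its near edge rests against the stop (it lies too low and too wide to grip, so press on its top and drag it), and leave it lying flat there. Leave the things around the jig where they are.

Things in the scene. Friction and masses are not known exactly. Their poses are not given: they have to be found in the camera images.
- jig: Fixed drilling jig. Dark steel base plate 340 x 230 x 12 mm. Origin at table level on the base's long axis, 150 mm from its near (robot-side) end, 190 mm from the far end; x points along the jig away from the robot, y to the left, z up. It carries a channel with a plate (right half, y = -40 mm) and an index bar with a stop carriage (left, y = 75 mm).
- channel (a point): Point on the channel's floor (12 mm above the table) on its centre line, at jig x = 0, y = -40 mm. The channel runs along the jig's x, 100 mm wide between two grey guide rails (10 mm wide, tops 20 mm above the table). Its axes are the jig's.
- bush (a point): Centre of the top of the brass drill bush (48 mm above the table) on the grey bridge that crosses the channel at jig x = 80 to 110 mm: bridge underside 32 mm, top 42 mm above the table. Bridge and bush are fixed.
- next_notch (a point): The notch the pin must go into, at the level of the tooth tops (24 mm above the table), jig x = -56, y = 75 mm. The toothed steel index bar (16 mm wide) has four notches 12 mm wide, 30 mm apart along the jig's x: at x = 4, -26 (pin there at the start), -56, -86 mm.
- carriage (a joint): Stop carriage's slide, m: 0 at the start, grows towards the robot; 0.030 is the next notch, 0.060 the one after, -0.030 the one behind. 2 N friction; locked by the pin (2 mm play either way). It carries a grey plunger housing 36 x 34 mm (top 44 mm above the table) and a steel stop bar 80 mm wide, 12 mm thick, top 26 mm above the table, joined by an arm (top 34 mm) over the left rail.
- plunger (a joint): Index plunger, m: 0 = pin fully down in a notch, grows as the knob is pulled straight up, 0.014 at most. The round-nosed 8 mm pin clears the teeth at 0.010. A spring pushes it down, 4 N at 0, about 7 N at the top; let go between notches it rests on a tooth and drops in when the carriage is moved over a notch.
- knob_grip (a point): Middle of the upright black round knob on the plunger, 26 mm diameter, 24 mm high; with the pin down its underside is 61, its top 85 and this point 73 mm above the table. Below it a 10 mm stem goes down to the plunger housing (top 44 mm above the table). Moves with plunger and carriage.
- stop_face (a point): Middle of the stop bar's far face (the face the plate must rest against), 17.5 mm above the table, on the channel's centre line. Its axes are those of the jig.
- plate: Loose plain aluminium plate in the channel, 165 mm along the channel (x), 96 mm wide, 5 mm thick, 0.15 to 0.3 kg, four small punch marks; origin in the centre of its underside, x points away from the robot. Its top is 17 mm above the table, 3 mm below the rails' tops; its far end lies under the bridge. It slides easily on the channel floor (friction about 0.2).
- plate_front (a point): Middle of the plate's near edge, on its top face. It starts 5 to 30 mm beyond the stop face.
- small_plate: Bystander: small aluminium plate 100 x 65 x 5 mm with three holes marked, lying on the table to the right of the jig. Origin under its centre.
- socket: Bystander: steel socket, 30 mm diameter, 36 mm high, upright on the table to the right of the jig. Origin under its centre.
- screwdriver: Bystander: screwdriver with a black handle lying on the table to the left of the jig.
- jar: Bystander: glass jar with a steel cap, 56 mm diameter, 70 mm high, to the left of the jig, towards its far end. Origin under its centre.
Not all that is in view belongs to the job. What is shaped like the plate but orange or yellow is not meant.

How it is judged (in metres and radians):
On the way, in this order (a step that is already met when the one before it is completed fails the run):
1. the carriage stands in the next notch towards the robot with the pin fully down (value of joint carriage between 0.0265 and 0.0335 m and value of joint plunger below 0.002 m), for 0.3 s.
2. the plate's near edge is against the stop (x of plate_front in the frame of stop_face below 0.003 m), for 0.2 s.
At the end, for the whole second after the job is handed in: The carriage stands one notch (30 mm, within 3.5 mm) nearer the robot with the pin fully down (within 2 mm); the plate lies flat on the channel floor, at rest, its near edge within 3 mm of the stop's far face (all of step 1 and x of plate_front in the frame of stop_face between -0.003 and 0.003 m and angle between plate's own z axis and vertical below 0.03 rad and z of plate in the frame of jig below 0.0145 m and linear speed of plate below 0.01 m/s); the robot touches nothing.
It fails at once if a thing beside the jig (small plate, socket, screwdriver or jar) is moved by more than 20 mm (distance of any of small_plate, socket, screwdriver, jar from where it was at the start of the episode above 0.02 m).
It also fails if it takes over 45 s, if anything falls off the work surface, if the arm or the gripper's body presses on something with over 40 N, if the wrist force passes 120 N, or if a joint passes its speed limit or range.

ROBOT

A 6-joint arm with a two-finger parallel gripper is mounted at the origin on the work surface. World frame = base frame: x ahead of the robot, y to its left, z up, the work surface at z = 0. Lengths are in mm, angles in rad, forces in N, time in s.
With the tool pointing down it reaches from about 275 to 1000 mm from the base axis. Payload 8.4 kg.
Tool frame: the origin (TCP) lies at the centre of the arm's flange, where the gripper is bolted on; the fingertips stand 173 mm ahead of it and the grasp point (between the pads) lies 155 mm ahead of it; z points along the fingers, y is the direction in which the jaws open and shut (so a half turn about z gives the same grasp; the last joint's range is limited). The gripper opens to 85 mm and grips with 20 to 120 N. Pads are 22 mm wide; open, the fingers measure 114 mm over their backs; the gripper's body (76 mm by 85 mm) begins 54 mm behind the grasp point. The pads swing forward as they close: fully open they stand 13 mm farther back than shut.
Start: joints at [-1.14, 0.353, 1.633, -0, 1.155, -0.002], TCP at [262.133, -567.376, 404.681] pointing down, gripper open.
Joint ranges: [-2.63, 2.63], [-0.92, 2.1], [0.06, 2.66], [-1.3, 4.44], [0, 2.69], [-3.02, 3.02]. Speed limits (rad/s): [2.22, 2.22, 2.79, 3.14, 3.14, 3.14].

INTERFACE

Orientations are given as [roll, pitch, yaw] about the fixed x, y, z axes, in that order (R = Rz(yaw) Ry(pitch) Rx(roll)).
In Python, from rig import sense, grab_frame, camera_model, sign_off gives the robot as it stands. The module is installed in compiled form; this text tells all that it offers.
- The arm moves only by the tool step_arm, never from a script. Its argument "commands" is a list of rows, each a list of 3 entries, a list of its own where there are three numbers: the shift along the tool's x, y, z in mm, then the turn about the tool's z in rad, then the opening, from 0 (shut) to 1 (fully open). A call has 1 to 20 rows; each row shifts and turns the pose as measured when the row begins, along the tool's axes as they then stand; what a row does not reach is not made up. A row lasts 1/8 s, in which the tool goes at most 62.5 mm and 10.7 degrees, less where a joint would pass 70% of its speed; a pose out of reach is approached as far as the arm can. A call with a gripper value outside its range is refused whole. The fingers move at their own pace and stop on an object; "force" is the grip in N (left out, the last holds). Time passes only in rows, so rows that do not move let the fingers close. It gives the time, the measured TCP pose, the force and the opening at its end, in the units of the state.
- sense(): the state, without advancing time (a new reading comes with each control period).
- grab_frame(name): name is "side" or "top"; returns the picture (384x512x3 uint8, blue, green, red); there is no depth.
- camera_model(name): a dict with "fx", "fy", "cx", "cy" (pixels), "dist" ([k1, k2, p1, p2, k3] as OpenCV has them; the pictures are not rectified), "R" (3x3) and "t" (3): a world point X has camera coordinates R X + t. Camera axes: x right, y down, z forward; pixel columns grow to the right and rows downward; lengths in mm; the calibration is good to about 2 mm. A picture is of the moment at which its call begins. camera_model takes no time and is no camera call.
- sign_off(): hands the job in, once; it reports no verdict.
The state is a dict: "clock": time; "qpos": joint angles; "qvel": joint speeds; "joint_efforts": joint torques, N m; "eef_pos": TCP position; "tcp_rot": TCP orientation; "contact_force": force on the tool from outside, world axes, zero at the start; "wrist_torque": the same for the moment, N m; "opening": opening from 0.0 (shut) to 1.0 (fully open).
Only numpy, scipy, OpenCV 4.12 (cv2) and the standard library are available. Lean on these libraries where they do the work, as an engineer would, in place of code of your own. Each camera call takes 0.05 s, during which the arm holds its last target. There are 200 camera calls.

## Working session

There is one attempt and no reset: what is moved stays moved. The work goes in short steps, Python scripts to look and compute and a tool call to move; the robot and the scene stay as the last step left them, time stands still between calls to the robot, and variables do not carry over. Pictures are saved under pics/ and viewed, about 8 in all and at most 12, crops included, and the job is handed in when it is done.

Besides the shell and the picture viewer there is one more tool, called as name(argument=value, ...), one argument or row to a line, values as JSON. step_arm: Moves the arm, as the interface text tells. Its arguments: {"type":"object","properties":{"commands":{"type":"array","items":{"type":"array"}},"force":{"type":"number"}},"required":["commands"]}

```bash
mkdir -p pics
python3 - <<'E'
from rig import *
import cv2,numpy as np
s=sense();print({k:np.round(v,3).tolist() for k,v in s.items()})
for n in("side","top"):
    cv2.imwrite(f"pics/{n}0.png",grab_frame(n));m=camera_model(n);print(n,{k:np.round(v,3).tolist() for k,v in m.items()})
E
```

```text
{'clock': 0.0, 'qpos': [-1.14, 0.354, 1.634, -0.0, 1.155, -0.002], 'qvel': [-0.0, -0.0, -0.001, 0.0, 0.0, 0.001], 'joint_efforts': [0.001, -60.524, -34.207, 0.0, 0.009, -0.0], 'eef_pos': [262.047, -567.136, 403.959], 'tcp_rot': [-3.14, 0.0, 0.433], 'contact_force': [1.048, -0.948, -0.768], 'wrist_torque': [0.006, 0.018, -0.002], 'opening': 1.002}
side {'fx': 363.878, 'fy': 363.878, 'cx': 249.241, 'cy': 193.538, 'dist': [-0.037, 0.0, 0.0, 0.0, 0.0], 'R': [[0.99, -0.143, -0.017], [-0.085, -0.48, -0.873], [0.117, 0.865, -0.487]], 't': [-517.86, 133.967, 796.397]}
top {'fx': 484.319, 'fy': 484.319, 'cx': 258.949, 'cy': 194.817, 'dist': [0.038, 0.0, 0.0, 0.0, 0.0], 'R': [[-0.007, -1.0, 0.006], [-0.982, 0.005, -0.19], [0.19, -0.007, -0.982]], 't': [32.988, 549.907, 1084.393]}
```

View pics/top0.png

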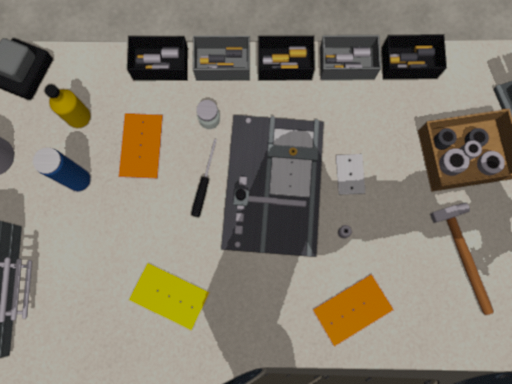

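View pics/side0.png

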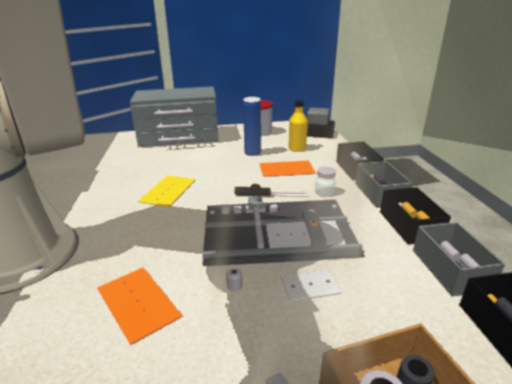

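Top picture: the jig spans about (223–323, 115–255), with the grey plate in its channel at (291,175), the stop bar at (275,201), the knob at (241,194) and the bush at (293,151). The orange and yellow plates, at (141,146), (353,309) and (169,296), are decoys lying outside the jig. Next I'll enlarge the jig.

Run:
```python
import cv2
a=cv2.imread("pics/top0.png")[110:260,190:370]
cv2.imwrite("pics/c0.png",cv2.resize(a,None,fx=4,fy=4,interpolation=cv2.INTER_CUBIC))
```

```text
(no output)
```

View pics/c0.png

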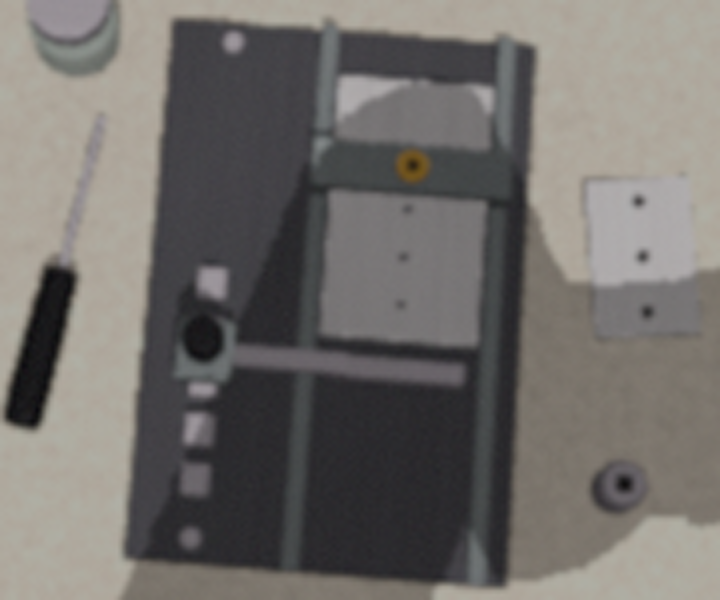

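```bash
cat > h.py <<'E'
import numpy as np,cv2
from rig import *
from scipy.optimize import least_squares
def proj(n,X):
    m=camera_model(n);return cv2.projectPoints(np.array(X,float).reshape(-1,1,3),cv2.Rodrigues(np.array(m["R"]))[0],np.array(m["t"],float),np.array([[m["fx"],0,m["cx"]],[0,m["fy"],m["cy"]],[0,0,1]]),np.array(m["dist"],float))[0].reshape(-1,2)
def back(n,uv,z):
    m=camera_model(n);p=cv2.undistortPoints(np.array([[uv]],float),np.array([[m["fx"],0,m["cx"]],[0,m["fy"],m["cy"]],[0,0,1]]),np.array(m["dist"],float)).ravel()
    R=np.array(m["R"]);d=R.T@[*p,1];c=-R.T@np.array(m["t"]);return c+d*(z-c[2])/d[2]
def j2w(p,X):
    c,s=np.cos(p[2]),np.sin(p[2]);X=np.atleast_2d(np.array(X,float));return X@np.array([[c,s,0],[-s,c,0],[0,0,1]])+[p[0],p[1],0]
def w2j(p,X): return (np.array(X)-[p[0],p[1],0])@np.array([[np.cos(p[2]),-np.sin(p[2]),0],[np.sin(p[2]),np.cos(p[2]),0],[0,0,1]])
E
python3 - <<'E'
from h import *
J=[[190,115,12],[190,-115,12],[-150,-115,12],[-150,115,12],[95,-40,48],[-26,75,85]]
c=lambda u:(np.array(u,float)+.5)/4-.5+[190,110]
U=c([[175,20],[535,47],[505,583],[127,557],[413,165],[205,336]])
r=least_squares(lambda p:(proj("top",j2w(p,J))-U).ravel(),[600,0,0],x_scale=[100,100,1])
p=r.x;print(p,r.fun.reshape(-1,2).round(2).tolist());np.save("p.npy",p)
print("knob",back("top",U[5],85),j2w(p,[-26,75,85]))
for n,u,z in[("plate near L",(320,335),17),("plate near R",(478,347),17),("stop far L",(300,346),26),("stop far R",(465,362),26)]:print(n,w2j(p,back("top",c(u),z)))
for n,q in dict(knob=[-26,75,85],bush=[95,-40,48]).items():print("side",n,proj("side",j2w(p,q)))
for n,u in dict(jar=(70,15),sd=(40,350),socket=(622,485),sp=(640,260)).items(): print(n,w2j(p,back("top",c(u),20)))
E
```

```text
[ 5.66704522e+02 -5.11230888e+00 -8.16197396e-02] [[-0.75, -0.83], [0.75, -0.9], [1.15, 1.23], [-0.91, 0.38], [0.08, -0.1], [-0.32, -0.03]]
knob [546.82509765  71.03563882  85.        ] [[546.90576347  71.7577708   85.        ]]
plate near L [-6.9994367   8.03116313 17.        ]
plate near R [ -7.11491883 -87.86041169  17.        ]
stop far L [-16.40945574  19.65500082  26.        ]
stop far R [-18.63207832 -79.72238576  26.        ]
side knob [[254.01266152 184.83267475]]
side bush [[312.53701526 221.34982591]]
jar [183.18928338 177.77000695  20.        ]
sd [-29.61379272 175.71464261  20.        ]
socket [ -84.69699846 -177.5907188    20.        ]
sp [  53.61836796 -182.86403098   20.        ]
```

step_arm(
  commands=[
    [[0,0,0],-0.176,1],
    [[0,0,0],-0.176,1],
    [[0,0,0],-0.176,1],
    [[0,0,0],-0.176,1],
    [[0,0,0],-0.176,1],
    [[0,0,0],-0.176,1],
  ],
)

```text
clock: 0.85
eef_pos: [261.7, -566.4, 401.3]
tcp_rot: [-3.139, -0.006, 1.522]
contact_force: [-0.6, 0.2, 0.1]
opening: 1.001
```

step_arm(
  commands=[
    [[47,16.5,0],0,0.8],
    [[47,16.5,0],0,0.8],
    [[47,16.5,0],0,0.8],
    [[47,16.5,0],0,0.8],
    [[47,16.5,0],0,0.8],
    [[47,16.5,0],0,0.8],
    [[47,16.5,0],0,0.8],
    [[47,16.5,0],0,0.8],
    [[47,16.5,0],0,0.8],
    [[47,16.5,0],0,0.8],
    [[47,16.5,0],0,0.8],
    [[47,16.5,0],0,0.8],
  ],
)

```text
clock: 2.35
eef_pos: [489.9, 2.7, 401.8]
tcp_rot: [-3.137, -0.007, 1.519]
contact_force: [0.8, -0.3, -0.1]
opening: 0.797
```

```bash
cat >> h.py <<'E'
def st(target=None):
    s=sense();p=np.load("p.npy");e=np.array(s["eef_pos"]);j=w2j(p,e)
    print("t",round(s["clock"],2),"world",e.round(1),"rot",np.round(s["tcp_rot"],3),"jig",j.round(1),"yaw err",round(s["tcp_rot"][2]-(np.pi/2+p[2]),3),"F",np.round(s["contact_force"],1),"op",round(s["opening"],3),"q6",round(s["qpos"][5],2))
    if target is not None: d=np.array(target)-j;print("tool shift",np.round([d[1],d[0],-d[2]],1))
E
python3 -c "
from h import *
st([-26,74.5,300])"
```

```text
t 2.35 world [489.9   2.7 401.8] rot [-3.137 -0.007  1.519] jig [-77.1   1.5 401.8] yaw err 0.03 F [ 0.8 -0.3 -0.1] op 0.797 q6 0.05
tool shift [ 73.   51.1 101.8]
```

step_arm(
  commands=[
    [[36,25,30],0.03,0.8],
    [[36,25,36],0,0.8],
    [[2,1,36],0,0.8],
  ],
)

```text
clock: 2.72
eef_pos: [549.1, 79.8, 300.3]
tcp_rot: [3.138, -0.009, 1.492]
contact_force: [-0.8, -0.3, -0.0]
opening: 0.799
```

```bash
cat >> h.py <<'E'
from scipy.spatial.transform import Rotation as Ro
def gp(target=None,L=155):
    s=sense();p=np.load("p.npy");R=Ro.from_euler("xyz",s["tcp_rot"]).as_matrix();g=np.array(s["eef_pos"])+L*R[:,2];j=w2j(p,g);print("grasp jig",j.round(1))
    if target is not None:
        w=j2w(p,target)[0]-g;print("tool shift",(R.T@w).round(1))
E
python3 - <<'E'
from h import *
st();gp([-26,74.5,74])
b=grab_frame("top")[150:250,180:320];a=grab_frame("side")[100:260,180:400]
cv2.imwrite("pics/c1.png",cv2.resize(a,None,fx=3.6,fy=3.6,interpolation=cv2.INTER_CUBIC))
E
```

```text
t 2.73 world [549.1  79.8 300.3] rot [ 3.138 -0.009  1.492] jig [-24.5  83.2 300.3] yaw err 0.003 F [-0.8 -0.3 -0. ] op 0.799 q6 0.21
grasp jig [-24.   84.5 145.3]
tool shift [-10.7  -2.3  71.2]
```

View pics/c1.png

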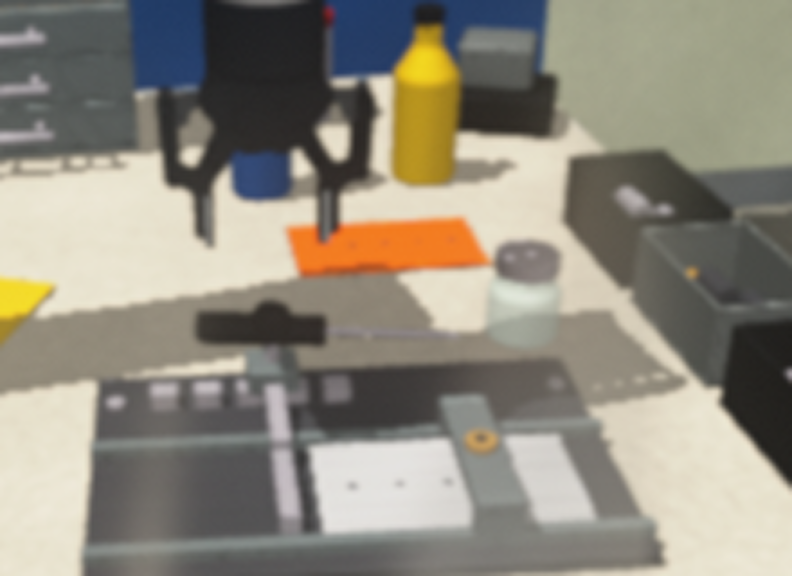

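The side picture shows the open gripper above the knob. The knob top is at crop (272,302), which is image (255,184); I predicted (254,185), so the pose agrees. Now I'll descend and grip.

step_arm(
  commands=[
    [[-10.7,-2,0],0,0.8],
    [[0,0,30],0,0.8],
    [[0,0,24],0,0.8],
    [[0,0,15],0,0.8],
  ],
)

```text
clock: 3.32
eef_pos: [544.2, 64.2, 233.7]
tcp_rot: [3.139, -0.007, 1.489]
contact_force: [-0.4, -0.6, -0.1]
opening: 0.801
```

```bash
python3 -c "
from h import *
st();gp([-26,74.5,74])"
```

```text
t 3.33 world [544.2  64.2 233.7] rot [ 3.139 -0.007  1.489] jig [-28.1  67.3 233.7] yaw err -0.0 F [-0.4 -0.6 -0.1] op 0.801 q6 0.19
grasp jig [-27.7  68.4  78.7]
tool shift [6.1 1.7 4.7]
```

step_arm(
  commands=[
    [[6,1.7,4.7],0,0.8],
    [[0,0,0],0,0.8],
  ],
)

```text
clock: 3.58
eef_pos: [546.7, 69.4, 230.0]
tcp_rot: [3.138, -0.008, 1.488]
contact_force: [1.1, -0.1, 0.5]
opening: 0.799
```

step_arm(
  commands=[
    [[0,0,0],0,0.25],
    [[0,0,0],0,0.2],
    [[0,0,0],0,0.15],
    [[0,0,0],0,0.1],
    [[0,0,0],0,0.1],
    [[0,0,0],0,0.1],
  ],
  force=40,
)

```text
clock: 4.32
eef_pos: [547.3, 69.6, 231.8]
tcp_rot: [3.136, -0.008, 1.488]
contact_force: [-0.2, 0.2, -0.5]
opening: 0.288
```

```bash
python3 -c "
from h import *
st();gp([-26,74.5,74])"
```

```text
t 4.33 world [547.3  69.6 231.8] rot [ 3.136 -0.008  1.488] jig [-25.4  72.9 231.8] yaw err -0.001 F [-0.2  0.2 -0.5] op 0.288 q6 0.2
grasp jig [-24.5  74.1  76.8]
tool shift [ 0.4 -1.6  2.8]
```

step_arm(
  commands=[
    [[0,0,-4],0,0.1],
    [[0,0,-4],0,0.1],
    [[0,0,-4],0,0.1],
  ],
  force=60,
)

```text
clock: 4.7
eef_pos: [547.2, 69.5, 243.6]
tcp_rot: [3.136, -0.008, 1.488]
contact_force: [2.0, 0.9, -7.0]
opening: 0.279
```

```bash
python3 -c "
from h import *
st();gp()"
```

```text
t 4.7 world [547.2  69.5 243.6] rot [ 3.136 -0.008  1.488] jig [-25.5  72.8 243.6] yaw err -0.001 F [ 2.   0.9 -7. ] op 0.279 q6 0.2
grasp jig [-24.7  74.   88.6]
```

The force on the tool is 7 N downwards, which fits the lifted spring. Next I'll slide one notch towards the robot.

step_arm(
  commands=[
    [[0,-8,0],0,0.1],
    [[0,-8,0],0,0.1],
    [[0,-8,0],0,0.1],
  ],
)

```text
clock: 5.08
eef_pos: [522.1, 71.6, 243.7]
tcp_rot: [3.135, -0.008, 1.488]
contact_force: [3.0, 0.2, -6.2]
opening: 0.272
```

```bash
python3 -c "
from h import *
st();gp()"
```

```text
t 5.08 world [522.1  71.6 243.7] rot [ 3.135 -0.008  1.488] jig [-50.7  72.9 243.7] yaw err -0.001 F [ 3.   0.2 -6.2] op 0.272 q6 0.21
grasp jig [-49.7  74.1  88.7]
```

step_arm(
  commands=[
    [[0,-4.5,0],0,0.1],
    [[0,0,0],0,0.1],
  ],
)

```text
clock: 5.32
eef_pos: [516.1, 72.2, 243.5]
tcp_rot: [3.137, -0.008, 1.488]
contact_force: [0.9, 0.9, -6.5]
opening: 0.28
```

```bash
python3 -c "
from h import *
st();gp([-54.7,74,76.8])"
```

```text
t 5.33 world [516.1  72.2 243.5] rot [ 3.137 -0.008  1.488] jig [-56.7  72.9 243.5] yaw err -0.001 F [ 0.9  0.9 -6.5] op 0.28 q6 0.21
grasp jig [-56.   74.1  88.5]
tool shift [-0.2  1.2 11.7]
```

step_arm(
  commands=[
    [[0,1.3,0],0,0.1],
    [[0,0,4],0,0.1],
    [[0,0,4],0,0.1],
    [[0,0,3.5],0,0.1],
  ],
)

```text
clock: 5.82
eef_pos: [517.3, 72.2, 231.4]
tcp_rot: [3.138, -0.008, 1.488]
contact_force: [-3.4, -0.4, 33.9]
opening: 0.28
```

```bash
python3 -c "
from h import *
st();gp([-54.7,74,76.8])"
```

```text
t 5.83 world [517.3  72.2 231.4] rot [ 3.138 -0.008  1.488] jig [-55.6  73.  231.4] yaw err -0.001 F [-3.4 -0.4 33.9] op 0.28 q6 0.21
grasp jig [-55.1  74.2  76.4]
tool shift [-0.2  0.4 -0.4]
```

step_arm(
  commands=[
    [[0,0,-0.5],0,0.4],
    [[0,0,0],0,0.6],
    [[0,0,0],0,0.8],
    [[0,0,0],0,0.8],
    [[0,0,0],0,0.8],
  ],
)

```text
clock: 6.45
eef_pos: [518.6, 72.1, 232.8]
tcp_rot: [3.135, -0.008, 1.488]
contact_force: [-0.4, -0.5, -0.7]
opening: 0.796
```

step_arm(
  commands=[
    [[0,0,-30],0,0.8],
    [[0,0,-40],0,0.8],
    [[0,0,-40],0,0.8],
    [[-40,-20,-40],0,0.4],
    [[-50,-20,0],0,0],
    [[0,0,0],0,0],
  ],
)

```text
clock: 7.2
eef_pos: [469.1, -17.4, 386.7]
tcp_rot: [3.134, -0.007, 1.49]
contact_force: [0.4, -0.3, -0.6]
opening: 0.16
```

Run:
```python
from h import *
st();p=np.load("p.npy")
a=grab_frame("side");b=grab_frame("top")
A=cv2.resize(a[165:275,190:370],None,fx=4,fy=4,interpolation=cv2.INTER_CUBIC)
cv2.imwrite("pics/c2.png",A);cv2.imwrite("pics/top2.png",b)
for x in(-56,-26):print(x,(proj("side",j2w(p,[x,75,85]))-[190,165])*4,(proj("side",j2w(p,[x,75,99]))-[190,165])*4)
```

```text
t 7.2 world [469.1 -17.4 386.7] rot [ 3.134 -0.007  1.49 ] jig [-96.3 -20.2 386.7] yaw err 0.001 F [ 0.4 -0.3 -0.6] op 0.16 q6 0.03
-56 [[206.54615008  81.52894994]] [[205.90649136  60.89261516]]
-26 [[256.05064607  79.33069899]] [[255.79667756  58.70973278]]
```

View pics/c2.png

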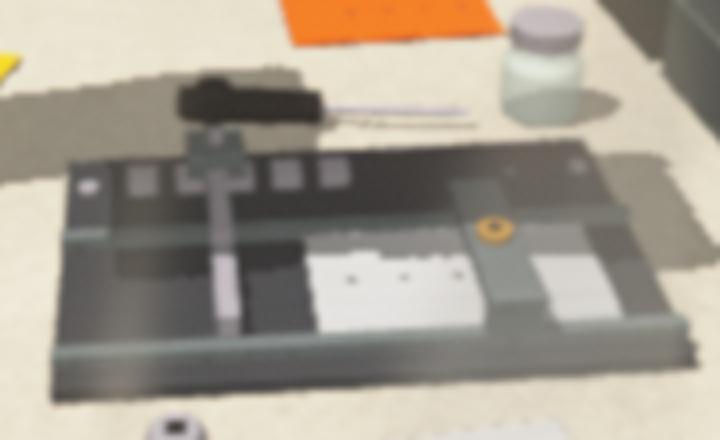

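Side crop: the carriage housing is at (217,155) and the knob top at about (212,82). The prediction for the next notch with the pin down was (206,81), plus the same 5 px offset seen before, so the pin is home. The plate's near edge is at (310,290), still clear of the stop bar at (225,290). Next comes the drag.

step_arm(
  commands=[
    [[-7,45,0],0,0],
    [[-7,45,20],0,0],
    [[-6,40,40],0,0],
    [[0,0,50],0,0],
    [[0,0,40],0,0],
    [[0,0,0],0,0],
    [[0,0,0],0,0],
  ],
)

```text
clock: 8.18
eef_pos: [608.8, -38.4, 231.9]
tcp_rot: [3.131, -0.009, 1.498]
contact_force: [0.7, -0.8, 0.7]
opening: 0.002
```

```bash
python3 -c "
from h import *
st();gp([45,-40,17],173)"
```

```text
t 8.18 world [608.8 -38.4 231.9] rot [ 3.131 -0.009  1.498] jig [ 44.7 -29.8 231.9] yaw err 0.008 F [ 0.7 -0.8  0.7] op 0.002 q6 -0.0
grasp jig [ 46.5 -28.1  58.9]
tool shift [-12.2  -2.1  41.8]
```

step_arm(
  commands=[
    [[-12,-2,15],0.008,0],
    [[0,0,15],0,0],
    [[0,0,4],0,0],
    [[0,0,0],0,0],
  ],
)

```text
clock: 8.68
eef_pos: [607.5, -50.8, 199.2]
tcp_rot: [3.126, -0.009, 1.489]
contact_force: [-0.1, 0.1, -0.1]
opening: 0.001
```

```bash
python3 -c "
from h import *
st();gp([45,-40,17],173)"
```

```text
t 8.68 world [607.5 -50.8 199.2] rot [ 3.126 -0.009  1.489] jig [ 44.4 -42.2 199.2] yaw err -0.0 F [-0.1  0.1 -0.1] op 0.001 q6 -0.02
grasp jig [ 47.1 -40.6  26.2]
tool shift [ 0.5 -2.3  9.2]
```

step_arm(
  commands=[
    [[0,0,5],0,0],
    [[0,0,3],0,0],
    [[0,0,1.5],0,0],
    [[0,0,1.5],0,0],
  ],
)

```text
clock: 9.18
eef_pos: [608.8, -50.7, 190.4]
tcp_rot: [3.122, -0.009, 1.489]
contact_force: [-4.5, 0.5, 20.3]
opening: 0.004
```

step_arm(
  commands=[
    [[0,-4,1.3],0,0],
    [[0,-4,1.3],0,0],
    [[0,-4,1.3],0,0],
    [[0,-4,1.3],0,0],
  ],
)

```text
clock: 9.68
eef_pos: [598.4, -49.6, 190.5]
tcp_rot: [3.105, -0.009, 1.49]
contact_force: [1.7, -0.6, 8.7]
opening: 0.003
```

Run:
```python
from h import *
st()
b=grab_frame("top")
cv2.imwrite("pics/c3.png",cv2.resize(b[130:230,220:340],None,fx=6,fy=6,interpolation=cv2.INTER_CUBIC))
```

```text
t 9.68 world [598.4 -49.6 190.5] rot [ 3.105 -0.009  1.49 ] jig [ 35.2 -41.8 190.5] yaw err 0.001 F [ 1.7 -0.6  8.7] op 0.003 q6 -0.02
```

View pics/c3.png

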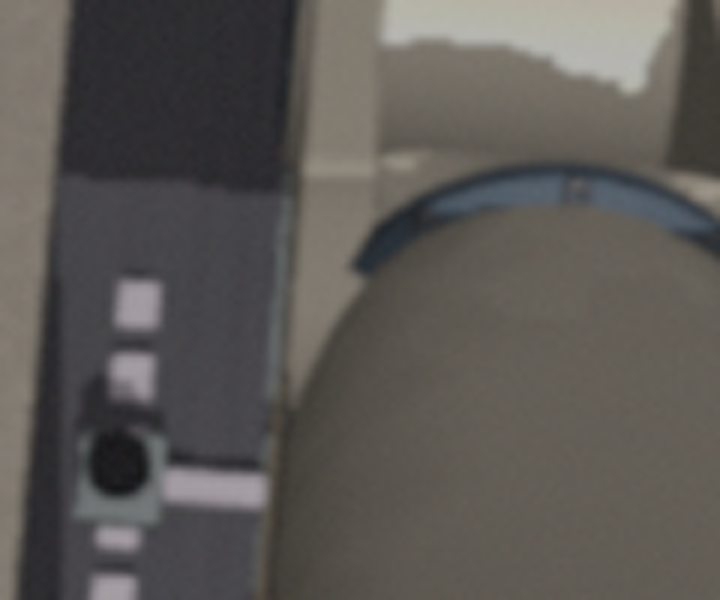

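The top view is blocked by the arm, but it does show the carriage in its new notch. I'll check the plate in the side view.

Run:
```python
from h import *
p=np.load("p.npy");gp(None,173)
b=grab_frame("side")
cv2.imwrite("pics/c4.png",cv2.resize(b[165:275,190:370],None,fx=4,fy=4,interpolation=cv2.INTER_CUBIC))
for x in(-47,-17,-7):print(x,((proj("side",j2w(p,[x,-80,17]))-[190,165])*4).round(1))
```

```text
grasp jig [ 41.2 -40.1  17.5]
-47 [[239.6 328.2]]
-17 [[295.5 325.2]]
-7 [[314.  324.3]]
```

View pics/c4.png

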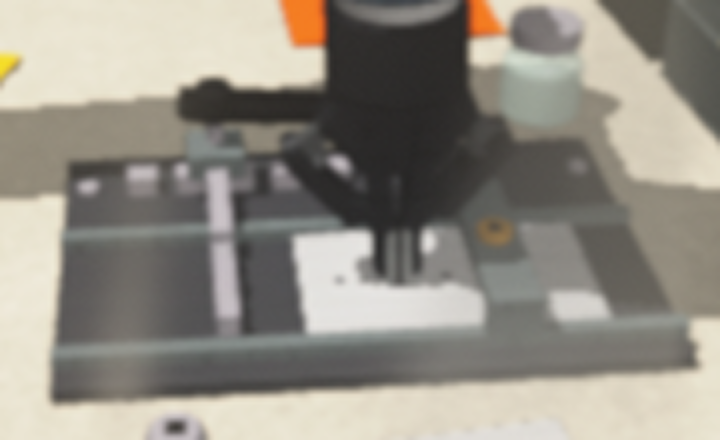

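The plate's near edge has moved from crop x≈318 to 306, about 6 mm, and it follows the fingertips without slipping. I'll continue with larger rows.

step_arm(
  commands=[
    [[0,-6,1.2],0,0],
    [[0,-6,1.2],0,0],
    [[0,-6,1.2],0,0],
    [[0,-6,1.2],0,0],
  ],
)

```text
clock: 10.28
eef_pos: [580.3, -47.9, 190.4]
tcp_rot: [3.087, -0.009, 1.49]
contact_force: [1.7, -1.4, 8.2]
opening: 0.0
```

```bash
python3 -c "
from h import *
st();gp(None,173)"
```

```text
t 10.28 world [580.3 -47.9 190.4] rot [ 3.087 -0.009  1.49 ] jig [ 17.  -41.5 190.4] yaw err 0.001 F [ 1.7 -1.4  8.2] op 0.0 q6 -0.02
grasp jig [ 26.5 -39.9  17.6]
```

step_arm(
  commands=[
    [[0,-6,1.2],0,0],
    [[0,-6,1.2],0,0],
    [[0,-6,1.2],0,0],
    [[0,-5,1.2],0,0],
  ],
)

```text
clock: 10.78
eef_pos: [563.7, -46.3, 190.2]
tcp_rot: [3.067, -0.009, 1.491]
contact_force: [1.4, 0.6, 8.6]
opening: -0.003
```

Run:
```python
from h import *
st();gp(None,173)
b=grab_frame("side")
cv2.imwrite("pics/c5.png",cv2.resize(b[205:260,230:320],None,fx=8,fy=8,interpolation=cv2.INTER_CUBIC))
```

```text
t 10.78 world [563.7 -46.3 190.2] rot [ 3.067 -0.009  1.491] jig [  0.4 -41.3 190.2] yaw err 0.001 F [1.4 0.6 8.6] op -0.003 q6 -0.02
grasp jig [ 13.3 -39.7  17.7]
```

View pics/c5.png

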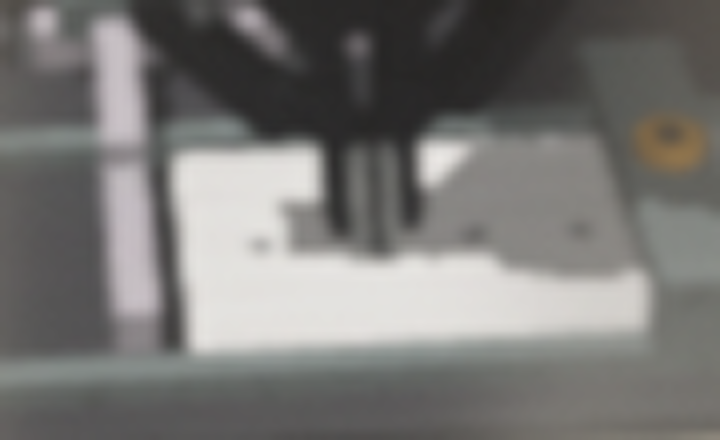

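The side crop shows the plate's edge at x≈187 and the stop bar's far edge at about 158, so 6–8 mm remain.

step_arm(
  commands=[
    [[0,-6,1.2],0,0],
    [[0,-5,1.2],0,0],
    [[0,-4,1.2],0,0],
  ],
)

```text
clock: 11.2
eef_pos: [553.7, -45.3, 190.1]
tcp_rot: [3.051, -0.009, 1.491]
contact_force: [1.8, 0.0, 7.9]
opening: 0.0
```

```bash
python3 -c "
from h import *
st();gp(None,173)"
```

```text
t 11.2 world [553.7 -45.3 190.1] rot [ 3.051 -0.009  1.491] jig [ -9.6 -41.2 190.1] yaw err 0.002 F [1.8 0.  7.9] op 0.0 q6 -0.02
grasp jig [  6.1 -39.6  17.8]
```

step_arm(
  commands=[
    [[0,-3,1.2],0,0],
    [[0,-3,1.2],0,0],
  ],
)

```text
clock: 11.45
eef_pos: [551.2, -45.1, 190.0]
tcp_rot: [3.04, -0.009, 1.491]
contact_force: [3.4, -0.6, 6.7]
opening: -0.0
```

Run:
```python
from h import *
st();gp(None,173)
b=grab_frame("side")
cv2.imwrite("pics/c6.png",cv2.resize(b[205:260,230:320],None,fx=8,fy=8,interpolation=cv2.INTER_CUBIC))
```

```text
t 11.45 world [551.2 -45.1 190. ] rot [ 3.04  -0.009  1.491] jig [-12.2 -41.1 190. ] yaw err 0.002 F [ 3.4 -0.6  6.7] op -0.0 q6 -0.02
grasp jig [  5.2 -39.5  17.9]
```

View pics/c6.png

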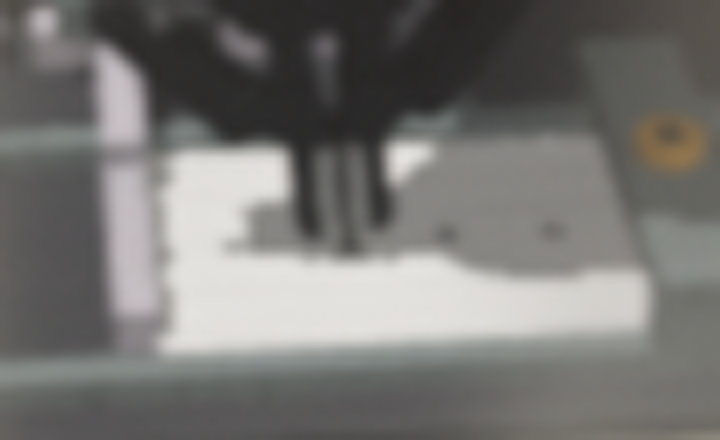

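The plate's edge now meets the stop bar at about (160,350). The drag force has doubled and the tip has nearly stopped. I'll do one firmer confirming pull.

step_arm(
  commands=[
    [[0,-3,1.6],0,0],
    [[0,-3,1.6],0,0],
  ],
)

```text
clock: 11.75
eef_pos: [549.1, -44.9, 189.7]
tcp_rot: [3.029, -0.009, 1.491]
contact_force: [0.4, -1.3, 14.4]
opening: -0.004
```

```bash
python3 -c "
from h import *
st();gp(None,173)"
```

```text
t 11.75 world [549.1 -44.9 189.7] rot [ 3.029 -0.009  1.491] jig [-14.3 -41.1 189.7] yaw err 0.002 F [ 0.4 -1.3 14.4] op -0.004 q6 -0.02
grasp jig [  5.2 -39.5  17.8]
```

The tip stays at jig x = 5.2 mm through 6 mm of commanded pull, so the plate is against the stop. Now I'll lift off and check.

step_arm(
  commands=[
    [[0,0,-2],0,0],
    [[0,0,-4],0,0],
    [[0,0,-20],0,0],
    [[0,0,-40],0,0],
    [[0,0,-50],0,0],
    [[-50,-20,-30],0,0],
    [[-60,-20,0],0,0],
    [[-60,-20,0],0,0],
    [[-60,-20,0],0,0],
    [[-60,0,0],0,0],
    [[0,0,0],0,0],
  ],
)

```text
clock: 13.12
eef_pos: [428.7, -331.7, 330.3]
tcp_rot: [3.026, -0.006, 1.496]
contact_force: [0.2, 0.8, 0.4]
opening: 0.0
```

Run:
```python
from h import *
st();p=np.load("p.npy")
T=cv2.resize(grab_frame("top")[165:220,225:325],None,fx=7,fy=5,interpolation=cv2.INTER_CUBIC)
S=cv2.resize(grab_frame("side")[175:255,220:320],None,fx=7,fy=4,interpolation=cv2.INTER_CUBIC)
cv2.imwrite("pics/c7.png",np.vstack([T,S]))
for x in(-45,-47,-49):print(x,((proj("top",j2w(p,[[x,-40,17],[x,-40,26]]))-[225,165])*[7,5]).round(1).tolist())
print("knob side",((proj("side",j2w(p,[-56,75,85]))-[220,175])*[7,4]+[0,275]).round())
```

```text
t 13.12 world [ 428.7 -331.7  330.3] rot [ 3.026 -0.006  1.496] jig [-111.  -336.8  330.3] yaw err 0.006 F [0.2 0.8 0.4] op 0.0 q6 -0.67
-45 [[443.8, 226.5], [445.6, 223.5]]
-47 [[443.5, 230.6], [445.2, 227.7]]
-49 [[443.1, 234.7], [444.8, 231.8]]
knob side [[151. 317.]]
```

View pics/c7.png

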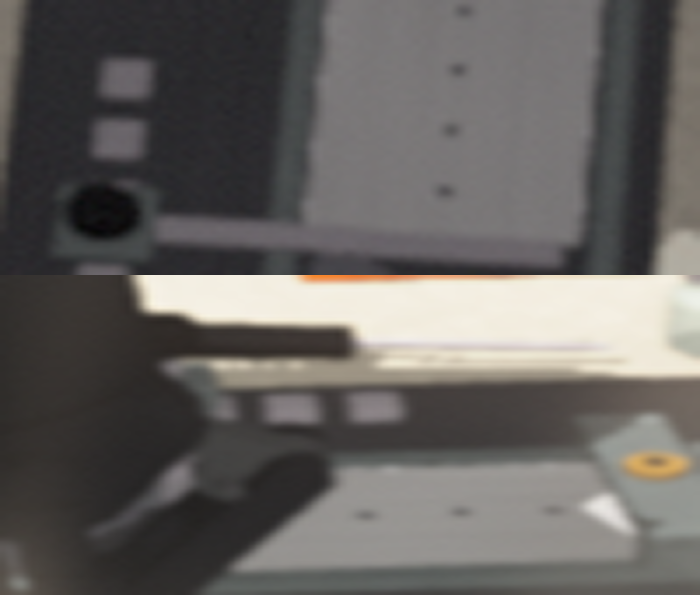

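```bash
python3 -c "
from rig import *
sign_off()"
```

```text
the job is handed in; nothing more can be done
```

The job is handed in at about 13 s of the 45 s allowed. `sign_off` reports no verdict, so the results below are my own measurements.

**Carriage:** I gripped the knob, pulled it up 12 mm (about 7 N of spring force), moved it one notch towards the robot and lowered it. It bottomed out at the starting height with 34 N of push. After release, the side view showed the knob where it should be for the next notch with the pin down, apart from the roughly 2 mm calibration offset seen earlier.

**Plate:** I pressed on it with closed fingers, mostly at 8–20 N, and dragged it about 42 mm. The fingertip then stayed put through 6 mm more of commanded pull. The last top view shows no gap along the stop bar.

**Checks that were weaker or disagreed:**
- The sideways force rose when the plate first reached the stop, but read near zero on the final confirming pull. The evidence for contact is therefore the stalled tip and the top view.
- The tool had tilted about 0.11 rad by the end of the drag.
- The arm hid the stop in the last side view, so the knob height was not looked at again after the drag.
- I saw no sign that the surrounding items had moved, but I did not measure them again at the end.

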